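# Clamp a spice jar in the marking cradle for dating

### The job

The spice jar lying on its little rest is to be dated with the marker, so it must not roll: lay it in the V-rails of the marking cradle with its flat base towards the end stop, and slide it along under the raised clamp until the base bears firmly on the stop's rubber face, without ramming the glass. Then swing the clamp handle over its dead point, feeling the resistance rise and fall, until it draws itself home and the rubber pad holds the jar; do not lean hard on it or press on once it is home. Leave the jar clamped tight against the stop, and the standing jars, the cup and the carton where they are.

Things in the scene. Friction and masses are not known exactly. Their poses are not given: they have to be found in the camera images.
- jar: spice jar to be clamped: glass cylinder 41 mm in diameter, 105 mm long with its dark screw cap (last 21 mm), about 0.11 kg (varies by a third). It starts lying on its side on the small wooden rest, beside the cradle. Origin: centre of its flat base; z runs along the jar from base to cap.
- jar_rest: small wooden board 100 x 64 x 8 mm, fixed, with two low V-rails on which the jar lies, its axis 39.7 mm above the table. Origin: centre of the underside; x along the rails, z up. The rails reach 15 mm to each side of the middle and 25 mm above the table, so fingers can pass down beside the jar (flanges there: 10 mm high).
- cradle: marking cradle: fixed wooden board 226 x 165 x 12 mm with two aluminium V-rails from x = -102 to +60 mm, open at the -x end. Origin: table level, below the rails' middle line; x along the rails to the end stop, z up, clamp on the -y side. Rails reach 15 mm to each side and 29 mm above the table; a jar in them has its axis at y = 0, 43.7 mm above the table.
- end_stop: rigid end stop across the far end of the rails: aluminium angle 40 mm wide, 46 mm high, with a rubber face 28 mm wide; set by hand, so its place along the rails differs by up to 20 mm. Origin: on the board, below the face's centre, in the plane of the face; x points along the rails away from the jar (home: jar base at x = 0). To bear firmly is about 5 to 10 N; beyond 16 N is ramming.
- clamp_pivot (a point): axis of the clamp's handle, at cradle x = 40, y = -94 mm, 98 mm above the table; axes as the cradle's. The handle turns about x. The clamp's riser and bracket fill cradle x = 18 to 62, y = -43 to -117 mm, up to 107 mm above the table. Its open arm and pad hang over the rails at x = 30 to 50 mm, 90 mm or more above the table: lay the jar in short of them.
- handle_tip (a point): point on the middle line of the clamp handle's black grip, 92 mm from clamp_pivot. The grip is a round bar 18 mm thick, from 33 to 101 mm from the pivot. Open, the handle stands 69 to 76 deg above level, leaning away from the rails; home, it lies 7 deg above level, pointing away from the rails (cradle -y).
- clamp_handle (a joint): angle of the clamp handle, rad: 0 open, growing as it swings over and down, away from the rails. From about 0.68 the pad meets the jar and the handle resists, most (about 9 N on the grip 80 mm from the pivot) near 0.88, then less; let go before the dead point at 1.10 it springs back, past it it snaps by itself to its rigid stop at 1.20 and stays locked. Over 15 N on it is too much.
- clamp_pad: rubber pad on the end of the clamp's spindle, 19 mm in diameter, spring-mounted. Origin: centre of its face; z points back up the spindle. With the handle home it stands over the rails' middle line at cradle x = 40 mm and presses a 41 mm jar with about 30 N.
- upright_jar_a: bystander: a spice jar of the same size standing upright, 105 mm high; origin at the centre of its base.
- upright_jar_b: bystander: another spice jar standing upright, 105 mm high; origin at the centre of its base.
- clay_cup: bystander: a clay cup, 78 mm high, 68 mm wide without its handle; origin at the centre of its base.
- kraft_box: bystander: a kraft carton 66 x 100 x 75 mm; origin at the centre of its underside.

How it is judged (in metres and radians):
On the way, in this order (a step that is already met when the one before it is completed fails the run):
1. the jar lies in the V-rails and its base bears on the end stop with more than 4 N, while the clamp is still open (z of jar in the frame of cradle between 0.04 and 0.047 m and angle between the z axis of jar and the x axis of cradle, either way round below 0.05 rad and contact force between jar and end_stop above 4 N and value of joint clamp_handle below 0.6 rad), for 0.15 s.
2. the handle is past its dead point at its end and the pad presses on the jar (value of joint clamp_handle above 1.16 rad and contact force between clamp_pad and jar above 20 N), for 0.2 s.
At the end, for the whole second after the job is handed in: The handle is locked past its dead point (joint over 1.16 rad of 1.20), the pad presses on the jar with more than 20 N, and the jar lies at rest in the V-rails, parallel to them within 0.05 rad, its base towards the end stop and within 2.5 mm of its face (all of step 2 and z of jar in the frame of cradle between 0.04 and 0.047 m and angle between the z axis of jar and the x axis of cradle, either way round below 0.05 rad and x of jar in the frame of end_stop between -0.0025 and 0.002 m and linear speed of jar below 0.01 m/s); the robot touches nothing.
It fails at once if the robot pushes on the handle with more than 15 N (contact force between any of the arm, the fingers and clamp_handle above 15 N).
It fails at once if the jar is rammed on the end stop with more than 16 N (contact force between jar and end_stop above 16 N).
It fails at once if a standing jar, the cup or the carton is moved by more than 20 mm (distance of any of upright_jar_a, upright_jar_b, clay_cup, kraft_box from where it was at the start of the episode above 0.02 m).
It also fails if it takes over 72 s, if anything falls off the work surface, if the arm or the gripper's body presses on something with over 40 N, if the wrist force passes 120 N, or if a joint passes its speed limit or range.

### The arm

A 7-joint arm with a two-finger parallel gripper is mounted at the origin on the work surface; the furniture and walls round the work are solid. World frame = base frame: x ahead of the robot, y to its left, z up, the work surface at z = 0. Lengths are in mm, angles in rad, forces in N, time in s.
With the tool pointing down it reaches from about 400 to 875 mm from the base axis. Payload 4.4 kg.
Tool frame: the origin (TCP) lies on the mounting face of the last link; the fingertips stand 173 mm ahead of it and the grasp point (between the pads) lies 155 mm ahead of it; z points along the fingers, y is the line along which they close (so a half turn about z gives the same grasp; the last joint's range is limited). The gripper opens to 85 mm and grips with 20 to 120 N. Pads are 22 mm wide; open, the fingers measure 114 mm over their backs; the gripper's body (76 mm by 85 mm) begins 54 mm behind the grasp point. The pads swing forward as they close: fully open they stand 13 mm farther back than shut.
Start: joints at [1.255, 0.628, 0.038, 1.517, -0.027, 0.996, -0.02], TCP at [160.707, -629.832, 404.713] pointing down, gripper open.
Joint ranges: [-3.06, 3.06], [-0.37, 2.12], [-1.25, 1.32], [0.18, 2.47], [-1.1, 4.24], [0.23, 1.98], [-2.94, 2.94]. Speed limits (rad/s): [2.57, 2.57, 3.14, 3.14, 3.14, 3.14, 3.14].

### API

Orientations are given as [roll, pitch, yaw] about the fixed x, y, z axes, in that order (R = Rz(yaw) Ry(pitch) Rx(roll)).
In Python, from cell import * gives the robot as it stands. The module is installed in compiled form; this text tells all that it offers.
- The arm moves only by the tool jog_arm, never from a script. Its argument "steps" is a list of rows, each a list of 7 numbers: the opening, from -1 (shut) to 1 (fully open), so that 0 is half open, then the shift along the tool's x, y, z as a fraction of full scale, then the turn, a rotation vector about the tool's x, y, z as a fraction of full scale. A call has 1 to 10 rows; each row shifts and turns the commanded pose from where the row before left it, along the tool's axes as they then stand; what a row does not reach is not made up. Full scale, the value 1, is 500 mm for a shift and 2 rad for a turn. A row lasts 1/8 s, in which the tool goes at most 62.5 mm and 10.7 degrees, less where a joint would pass 70% of its speed; a pose out of reach is approached as far as the arm can. A call with a number of a shift or a turn outside -1 to 1 is refused whole. A call with a gripper value outside its range is refused whole. The fingers move at their own pace and stop on an object; the grip force is fixed at half the most. Time passes only in rows, so rows that do not move let the fingers close. It gives the time, the measured TCP pose, the force, the opening and the grip force at its end, in the units of the state.
- read_state(): the state, without advancing time (a new reading comes with each control period).
- get_image(name): name is "side" or "top" or "wrist"; returns a dict with "pixels" (384x512x3 uint8, red, green, blue), "depth" (384x512 float32, mm along the optical axis (not along the pixel's ray), 0 where there is no reading), "vertical_fov" (degrees; the focal length in pixels is half the picture's height over the tangent of half this angle, whatever the lens; pixels are square), "cx", "cy" (the principal point, pixels), "R" (3x3) and "t" (3): a world point X has camera coordinates R X + t. Camera axes: x right, y down, z forward; pixel columns grow to the right and rows downward; lengths in mm; the calibration is good to about 2 mm. The wrist camera is an equidistant fisheye: a pixel r from the principal point sees the ray r / f radians off the axis. A picture is of the moment at which its call begins.
- finish_job(): hands the job in; it is judged then, once.
The state is a dict: "clock": time; "qpos": joint angles; "qd": joint speeds; "tau": joint torques, N m; "eef_pos": TCP position; "tool_rot": TCP orientation; "force": force on the tool from outside, world axes, zero at the start; "torque": the same for the moment, N m; "width": finger opening in mm; "gripper_force": force on a finger pad.
Only numpy, scipy, OpenCV 4.12 (cv2) and the standard library are available. Lean on these libraries where they do the work, as an engineer would, in place of code of your own. Each camera call takes 0.05 s, during which the arm holds its last target. There are 200 camera calls.

## Working session

There is one attempt and no reset: what is moved stays moved. The work goes in short steps, Python scripts to look and compute and a tool call to move; the robot and the scene stay as the last step left them, time stands still between calls to the robot, and variables do not carry over. Pictures are saved under pics/ and viewed, at most 10 in all, crops included, and the job is handed in when it is done.

Besides the shell and the picture viewer there is one more tool, called after "Emit:" by a JSON object that holds its "fn" and its "kwargs". jog_arm: Moves the arm, as the interface text tells. Shift numbers are shares of 500 mm and turn numbers shares of 2 rad, none past 1 either way. Its arguments: {"type":"object","properties":{"steps":{"type":"array"}},"required":["steps"]}

```bash
mkdir -p pics; cat > h.py <<'E'
from cell import *
import numpy as np, cv2
def grab(n,tag):
    d=get_image(n); cv2.imwrite(f'pics/{tag}.png',d['pixels'][:,:,::-1]); np.savez(f'pics/{tag}.npz',**{k:np.array(v) for k,v in d.items()}); return d
def world(d):
    f=d['pixels'].shape[0]/2/np.tan(np.radians(float(d['vertical_fov']))/2)
    z=d['depth']; v,u=np.mgrid[:z.shape[0],:z.shape[1]]
    P=np.stack([(u-d['cx'])/f*z,(v-d['cy'])/f*z,z],-1)
    W=(P-d['t'])@d['R']; W[z==0]=np.nan; return W
E
python3 - <<'E'
from h import *
a=grab('top','t0');b=grab('side','s0')
s=read_state();print(s)
for d in(a,b):print(d['R'],d['t'],d['vertical_fov'],d['cx'],d['cy'])
E
```

```text
{'clock': 0.1, 'qpos': array([ 1.25518691,  0.62922529,  0.03843123,  1.51825675, -0.02698927,
        0.99629557, -0.01999573]), 'qd': array([ 1.32524963e-03, -1.77498049e-03,  1.73020780e-04, -3.47153192e-03,
        2.28744562e-04,  3.98968709e-05,  8.68959693e-04]), 'tau': array([ 4.22092649e-03, -5.64531398e+01,  1.23090416e+00, -1.93973583e+01,
        1.12679732e-02,  5.42872469e-03, -3.60971946e-07]), 'eef_pos': array([ 160.66556828, -629.56165441,  403.90252411]), 'tool_rot': array([-3.13992528e+00,  1.59827673e-05,  2.49830739e-01]), 'force': array([-0.80927253, -0.44571544,  0.59037329]), 'torque': array([0.01458351, 0.02184441, 0.01163277]), 'gripper_force': 0.0, 'width': 85.22222166173081}
[[ 0.02829392 -0.99948053 -0.01543145]
 [-0.98671463 -0.02545517 -0.16045645]
 [ 0.15998029  0.01976638 -0.98692229]] [  19.35944403  472.06215046 1390.10388141] 42.29518662912311 254.70765774641103 197.1455074540353
[[-0.80866185 -0.58822014  0.00794147]
 [-0.39043039  0.52655264 -0.75518635]
 [ 0.44003422 -0.61379099 -0.65546206]] [366.21023741 273.68866532 957.3996283 ] 55.93028757138404 255.42186726319846 193.52858268102548
```

View pics/t0.png

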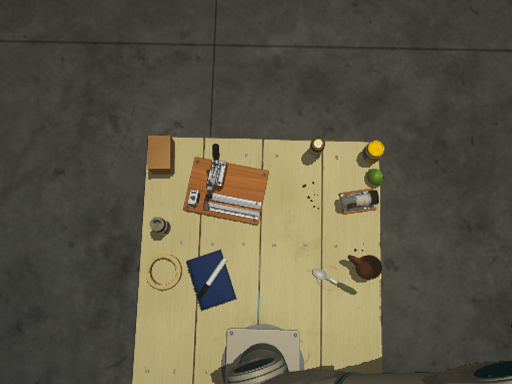

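View pics/s0.png

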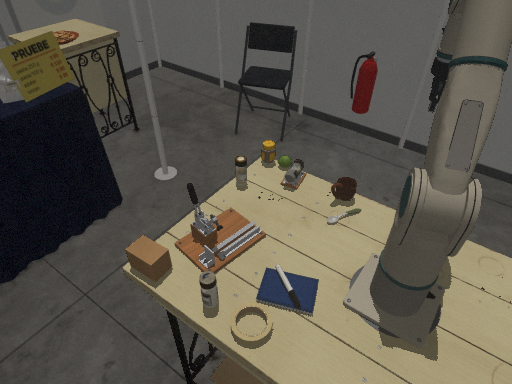

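Top view: the jar on its rest is at about (358,201), with the cap to the right (-Y). The cradle is at (225,195), with the stop at its left end (193,198), the rails' open end at (262,215) and the clamp on the far side (+X). The base already faces the stop direction. Next I measure with depth.

```bash
cat > m.py <<'E'
from h import *
L=lambda t:dict(np.load(f'pics/{t}.npz'))
T=L('t0');S=L('s0');WT=world(T);WS=world(S)
def rect(m,W,nm):
    p=W[m][:,:2].astype(np.float32); r=cv2.minAreaRect(p); print(nm,len(p),np.round(r[0],1),np.round(r[1],1),round(r[2],2)); return r
def box(W,x0,x1,y0,y1,z0,z1): return (W[...,0]>x0)&(W[...,0]<x1)&(W[...,1]>y0)&(W[...,1]<y1)&(W[...,2]>z0)&(W[...,2]<z1)
print('px',{k:np.round(WT[v,u],0) for k,(u,v) in dict(jar=(358,201),cap=(377,198),stop=(193,198),railend=(261,213),ja=(317,145),ca=(375,150),cup=(368,266),box=(160,155),jb=(159,226),hand=(216,150)).items()})
for W,n in((WT,'top'),(WS,'side')):
    print('table z',np.nanmedian(W[box(W,200,350,-200,0,-20,20)][:,2]))
E
python3 - <<'E'
from m import *
for W,I,n in((WT,T,'top'),(WS,S,'side')):
    rect(box(W,400,800,-20,330,8,17),W,n+' board')
    for z0,z1 in((20,33),(40,52),(85,180)): rect(box(W,440,660,0,270,z0,z1),W,n+f' {z0}')
    rect(box(W,450,620,-450,-250,45,70),W,n+' jar')
    rect(box(W,450,620,-450,-250,5,14),W,n+' rest')
im=T['pixels'][120:240,170:400,::-1]; a=cv2.resize(im[:, :110],None,fx=5,fy=5,interpolation=cv2.INTER_CUBIC)
cv2.imwrite('pics/c1.png',a)
E
```

```text
px {'jar': array([ 465., -260.,   57.]), 'cap': array([ 475., -314.,   57.]), 'stop': array([466., 212.,  26.]), 'railend': array([431.,  13.,  -2.]), 'ja': array([ 613., -139.,  102.]), 'ca': array([ 608., -305.,   79.]), 'cup': array([nan, nan, nan]), 'box': array([581., 306.,  70.]), 'jb': array([375., 290., 102.]), 'hand': array([570., 134., 184.])}
table z -0.8326386561120909
table z -0.07771950095333037
top board 2604 [529.8 155.1] [344.8 225.8] 81.03
top 20 348 [492.6 114.3] [210.6 126.3] 79.15
top 40 50 [504.4 158.5] [ 56.8 142.4] 66.43
top 85 286 [512.6 148.4] [ 22.2 126.5] 79.8
top jar 417 [ 531.6 -292.1] [ 69.9 169.5] 82.49
top rest 126 [ 533.8 -293.8] [ 78.7 168.3] 87.15
side board 2062 [504.7 169.9] [327.  167.3] 80.04
side 20 437 [462.9 131.8] [193.8 139.2] 48.89
side 40 102 [502.6 162.1] [ 56.7 133.9] 66.56
side 85 341 [516.  149.6] [ 21.4 129.6] 80.87
side jar 202 [ 535.6 -288.6] [ 70.3 167.1] 87.26
side rest 63 [ 529.8 -295.9] [ 64.2 169.3] 81.35
```

View pics/c1.png

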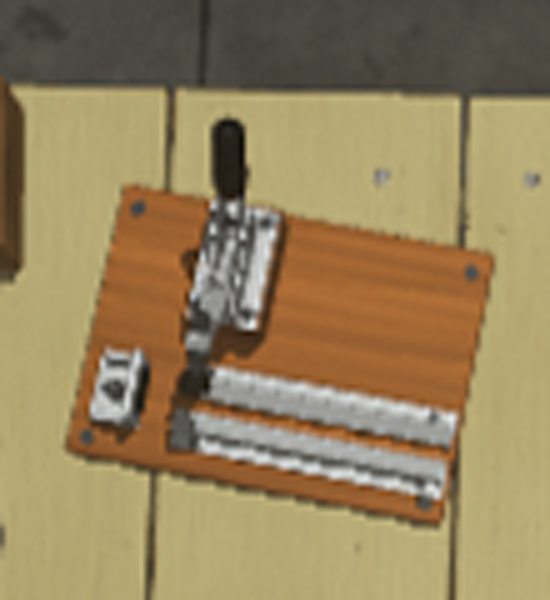

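The crop shows the board corners at (125,187), (493,257), (440,523) and (67,452). The rails run from (455,425)/(440,495) to about (205,375)/(190,430), and the stop angle is at (105..147,345..430). I'll fit these precisely.

```bash
cat >> m.py <<'E'
def ray(D,u,v,z):
    f=192/np.tan(np.radians(float(D['vertical_fov']))/2); R=D['R'];c=-R.T@D['t']
    r=R.T@np.array([(u-D['cx'])/f,(v-D['cy'])/f,1]); return c+r*(z-c[2])/r[2]
E
python3 - <<'E' | grep -v px
from m import *
k=lambda x,y,z:ray(T,170+(x+.5)/5-.5,120+(y+.5)/5-.5,z)[:2]
C=np.array([k(125,187,12),k(493,257,12),k(440,523,12),k(67,452,12)]);print('corners',C.round(1))
print('sides',[np.linalg.norm(C[i]-C[(i+1)%4]).round(1) for i in range(4)])
print('center',C.mean(0)); e=(C[0]-C[1]+C[3]-C[2]);th=np.arctan2(e[1],e[0]);print('th',th)
ex=np.array([np.cos(th),np.sin(th)]);ey=np.array([-ex[1],ex[0]]);c=C.mean(0)
for W,n in((WT,'top'),(WS,'side')):
    loc=np.stack([(W[...,:2]-c)@ex,(W[...,:2]-c)@ey,W[...,2]],-1)
    l=loc.reshape(-1,3); 
    def st(nm,m): 
        q=l[m]; print(n,nm,len(q), np.round(np.percentile(q,[2,50,98],axis=0),1).tolist() if len(q) else '')
    inb=(abs(l[:,0])<125)&(abs(l[:,1])<90)
    st('board',inb&(l[:,2]>9)&(l[:,2]<14))
    st('rails',(l[:,0]>-110)&(l[:,0]<40)&(l[:,1]>-80)&(l[:,1]<0)&(l[:,2]>22)&(l[:,2]<33))
    st('stop',(l[:,0]>50)&(l[:,0]<110)&(abs(l[:,1]+38)<35)&(l[:,2]>30)&(l[:,2]<50))
    st('stopall',(l[:,0]>65)&(l[:,0]<110)&(abs(l[:,1]+38)<35)&(l[:,2]>16)&(l[:,2]<60))
    st('pad',(l[:,0]>-30)&(l[:,0]<80)&(abs(l[:,1]+38)<25)&(l[:,2]>75))
    st('handle',(l[:,0]>-30)&(l[:,0]<80)&(l[:,1]>40)&(l[:,2]>110))
    q=l[(l[:,0]>-30)&(l[:,0]<80)&(l[:,1]>40)&(l[:,2]>110)]
    print(np.polyfit(q[:,2],q[:,1],1))
E
```

```text
table z -0.8326386561120909
table z -0.07771950095333037
corners [[592.  214.9]
 [554.9  -5. ]
 [396.2  22. ]
 [432.1 241.3]]
sides [np.float64(223.0), np.float64(161.0), np.float64(222.2), np.float64(162.0)]
center [493.82050285 118.30877216]
th 1.4061299166233427
top board 1787 [[-108.4, -79.2, 9.2], [-13.7, -2.4, 11.4], [109.5, 79.6, 13.9]]
top rails 14 [[10.1, -55.8, 23.1], [11.1, -11.3, 26.8], [30.8, -1.0, 32.6]]
top stop 1 [[54.7, -67.4, 49.2], [54.7, -67.4, 49.2], [54.7, -67.4, 49.2]]
top stopall 27 [[69.6, -69.4, 16.2], [97.3, -42.1, 17.2], [108.9, -8.9, 20.7]]
top pad 152 [[22.9, -61.7, 78.9], [31.3, -44.8, 95.2], [42.0, -13.9, 157.3]]
top handle 21 [[25.7, 41.2, 110.9], [32.4, 44.9, 115.4], [41.7, 49.4, 119.8]]
[ 0.09933018 33.4551342 ]
side board 1616 [[-105.8, -80.4, 9.5], [5.4, -4.9, 12.1], [113.2, 78.8, 13.9]]
side rails 17 [[17.0, -5.6, 23.0], [27.0, -4.1, 27.5], [39.6, -2.9, 31.7]]
side stop 59 [[52.8, -70.5, 30.8], [55.1, -36.2, 40.7], [56.6, -3.4, 49.8]]
side stopall 1 [[80.5, -5.6, 17.4], [80.5, -5.6, 17.4], [80.5, -5.6, 17.4]]
side pad 183 [[25.1, -62.9, 76.8], [38.0, -51.6, 96.8], [44.2, -16.0, 152.4]]
side handle 15 [[28.4, 40.6, 111.9], [36.4, 43.4, 116.1], [43.1, 47.7, 118.7]]
[-2.92210221e-02  4.72900095e+01]
```

```bash
python3 - <<'E' | grep -v px
from m import *
im=T['pixels'][170:230,325:395,::-1]; a=cv2.resize(im,None,fx=5,fy=5,interpolation=cv2.INTER_CUBIC)
im=S['pixels'][175:275,165:275,::-1]; b=cv2.resize(im,None,fx=4,fy=4,interpolation=cv2.INTER_CUBIC)
o=np.zeros((400,800,3),np.uint8);o[:300,:350]=a;o[:400,350:790]=b;cv2.imwrite('pics/c2.png',o)
for W,n in((WT,'top'),(WS,'side')):
    p=W[box(W,440,540,-350,-225,44,66)];print(n,np.percentile(p,[1,50,99],axis=0).round(1).tolist())
    q=p[p[:,2]>54];m=q.mean(0);u,s,v=np.linalg.svd(q[:,:2]-m[:2]);print(len(q),m,v[0],'ends',(q[:,:2]-m[:2])@v[0].T@np.eye(1) if 0 else np.percentile((q[:,:2]-m[:2])@v[0],[1,99]))
E
```

```text
table z -0.8326386561120909
table z -0.07771950095333037
top [[448.5, -320.4, 44.5], [471.6, -271.0, 56.3], [536.3, -226.3, 65.1]]
307 [ 472.07819023 -268.53843909   58.45009428] [-0.16926157  0.98557117] ends [-47.34614037  43.25523206]
side [[449.5, -316.2, 45.1], [470.1, -268.3, 57.1], [497.5, -226.5, 63.4]]
124 [ 473.80045371 -267.91958042   58.63420723] [-0.20389273  0.97899323] ends [-45.22227686  43.47662198]
```

View pics/c2.png

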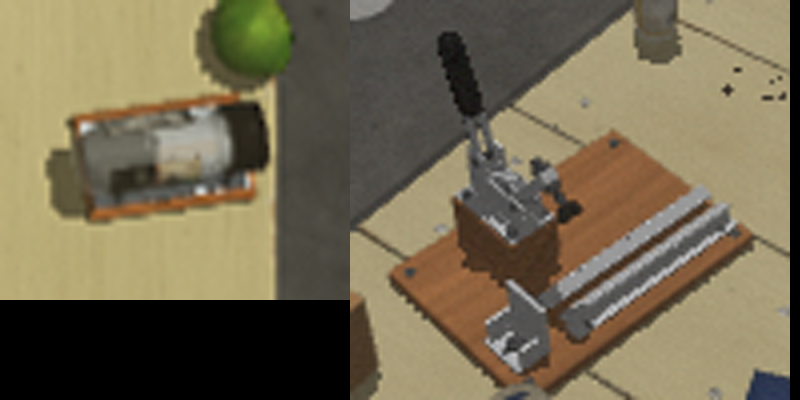

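Next: redo the cradle measurements with the correct y sign (clamp on local -y), and get the jar ends from the crop pixels: base edge (80,165), cap end (268,137).

```bash
python3 - <<'E' | grep -v px
from m import *
c=np.array([493.8,118.3]);th=1.406;ex=np.array([np.cos(th),np.sin(th)]);ey=np.array([-ex[1],ex[0]])
for W,n in((WT,'top'),(WS,'side')):
    l=np.stack([(W[...,:2]-c)@ex,(W[...,:2]-c)@ey,W[...,2]],-1).reshape(-1,3)
    def st(nm,m): 
        q=l[m]; print(n,nm,len(q), np.round(np.percentile(q,[2,50,98],axis=0),1).tolist() if len(q) else ''); return q
    q=st('rails',(l[:,0]>-115)&(l[:,0]<40)&(l[:,1]>0)&(l[:,1]<75)&(l[:,2]>18)&(l[:,2]<35))
    for a in range(-110,50,32):
        z=q[(q[:,0]>a)&(q[:,0]<a+32)]; print(a,len(z),np.percentile(z[:,1],[3,50,97]).round(1) if len(z) else '')
    st('stop',(l[:,0]>50)&(l[:,0]<115)&(l[:,1]>0)&(l[:,1]<75)&(l[:,2]>35)&(l[:,2]<60))
    st('stoplow',(l[:,0]>65)&(l[:,0]<115)&(l[:,1]>0)&(l[:,1]<75)&(l[:,2]>14)&(l[:,2]<25))
    st('pad',(l[:,0]>-20)&(l[:,0]<80)&(abs(l[:,1]-38)<18)&(l[:,2]>75))
    q=st('handle',(l[:,0]>-20)&(l[:,0]<80)&(l[:,1]<-20)&(l[:,2]>125)&(l[:,2]<200))
    print(np.polyfit(q[:,2],q[:,1],1),np.polyfit(q[:,2],q[:,0],1))
    q=l[(abs(l[:,0]-32)<20)&(l[:,1]<-20)&(l[:,2]>175)];print('tip',q.max(0) if len(q) else '')
# rail corner pixels, stop top edge, jar ends
k=lambda x,y,z:ray(T,170+(x+.5)/5-.5,120+(y+.5)/5-.5,z)[:2]
for p in((457,412,29),(441,498,29),(140,352,46),(132,428,46)):
    w=k(*p);print(p,w.round(1),'loc',((w-c)@ex).round(1),((w-c)@ey).round(1))
j=lambda x,y,z:ray(T,325+(x+.5)/5-.5,170+(y+.5)/5-.5,z)[:2]
b=j(80,165,40);e=j(268,137,40);print('jar',b,e,np.linalg.norm(b-e),np.arctan2(*(b-e)[::-1]))
E
```

```text
table z -0.8326386561120909
table z -0.07771950095333037
top rails 460 [[-106.2, 19.3, 18.3], [-33.7, 37.6, 25.1], [34.1, 58.9, 32.2]]
-110 92 [25.  37.1 58.3]
-78 101 [25.4 36.7 58.3]
-46 97 [25.4 37.7 58.6]
-14 108 [18.3 37.2 60.9]
18 61 [24.9 46.7 57.4]
top stop 51 [[70.2, 23.3, 36.6], [74.0, 42.8, 52.1], [82.6, 60.3, 59.0]]
top stoplow 100 [[67.4, 2.5, 14.1], [92.4, 40.1, 16.3], [110.6, 72.1, 23.3]]
top pad 58 [[25.3, 20.6, 107.6], [32.0, 36.8, 118.3], [41.2, 49.0, 134.8]]
top handle 107 [[24.1, -86.1, 129.2], [31.1, -70.0, 172.2], [40.5, -57.8, 194.9]]
[-0.38062613 -5.40425008] [4.23889856e-03 3.08488422e+01]
tip [ 39.9383544  -67.75367691 195.3409112 ]
side rails 359 [[-104.3, 23.1, 19.2], [-29.9, 34.6, 25.9], [37.5, 56.3, 30.3]]
-110 64 [23.8 35.4 55.9]
-78 75 [24.4 34.6 56.4]
-46 79 [23.1 34.5 56.2]
-14 80 [23.6 34.5 55.8]
18 61 [23.6 34.1 56.1]
side stop 68 [[71.3, 20.2, 35.6], [78.8, 41.4, 50.5], [83.5, 58.8, 59.2]]
side stoplow 121 [[76.0, 5.4, 14.1], [93.3, 37.3, 17.3], [108.7, 68.7, 24.2]]
side pad 52 [[27.6, 20.7, 110.5], [35.9, 32.8, 118.0], [43.0, 46.9, 133.8]]
side handle 553 [[-16.2, -1669.6, 126.5], [35.9, -1488.7, 166.3], [77.6, -60.7, 197.3]]
[-6.04984910e-01 -1.01919495e+03] [4.68777649e-03 3.22822815e+01]
tip [ 51.59340319 -70.12353619 218.98875286]
(457, 412, 29) [459.1  13.7] loc -108.9 17.1
(441, 498, 29) [408.9  21.6] loc -109.3 67.9
(140, 352, 46) [486.7 196.6] loc 76.1 19.9
(132, 428, 46) [442.5 199.2] loc 71.3 63.9
jar [ 461.61873621 -214.07772726] [ 480.6274207  -321.41188769] 109.00436725828746 1.7460770983066438
```

```bash
cat >> h.py <<'E'
from scipy.spatial.transform import Rotation as Ro
def plan(p,yaw,n,g=1,roll=np.pi,pitch=0):
    s=read_state(); q=np.array(s['eef_pos']);R=Ro.from_euler('xyz',s['tool_rot']);G=Ro.from_euler('xyz',[roll,pitch,yaw])
    rv=(R.inv()*G).as_rotvec()/n; d=(np.array(p)-q)/n
    print('at',q.round(1),np.round(s['tool_rot'],3),'F',np.round(s['force'],1),'w',round(s['width'],1),'t',s['clock'])
    for i in range(n): print([g]+np.round((R*Ro.from_rotvec(rv*i)).inv().apply(d)/500,4).tolist()+np.round(rv/2,4).tolist())
E
python3 -c "
from h import *
plan([472.5,-268.7,320],1.75,10)"
```

```text
at [ 160.7 -629.6  403.9] [-3.14  0.    0.25] F [-0.8 -0.4  0.6] w 85.2 t 0.1
[1, 0.0783, -0.0545, 0.0169, -0.0001, -0.0001, -0.075]
[1, 0.0855, -0.0422, 0.0169, -0.0001, -0.0001, -0.075]
[1, 0.0909, -0.0289, 0.0168, -0.0001, -0.0001, -0.075]
[1, 0.0942, -0.015, 0.0168, -0.0001, -0.0001, -0.075]
[1, 0.0954, -0.0008, 0.0168, -0.0001, -0.0001, -0.075]
[1, 0.0944, 0.0135, 0.0168, -0.0001, -0.0001, -0.075]
[1, 0.0913, 0.0274, 0.0168, -0.0001, -0.0001, -0.075]
[1, 0.0862, 0.0408, 0.0168, -0.0001, -0.0001, -0.075]
[1, 0.0792, 0.0532, 0.0168, -0.0001, -0.0001, -0.075]
[1, 0.0703, 0.0644, 0.0168, -0.0001, -0.0001, -0.075]
```

Emit:
{"fn": "jog_arm", "kwargs": {"steps": [[1,0.078,-0.054,0.016,0,0,-0.075],[1,0.086,-0.042,0.016,0,0,-0.075],[1,0.091,-0.029,0.016,0,0,-0.075],[1,0.094,-0.015,0.016,0,0,-0.075],[1,0.095,-0.001,0.016,0,0,-0.075],[1,0.094,0.014,0.016,0,0,-0.075],[1,0.091,0.027,0.016,0,0,-0.075],[1,0.086,0.041,0.016,0,0,-0.075],[1,0.079,0.053,0.016,0,0,-0.075],[1,0.07,0.064,0.016,0,0,-0.075]]}}

```text
clock: 1.35
eef_pos: [472.9, -269.0, 324.2]
tool_rot: [-3.141, -0.0, 1.754]
force: [0.3, -0.9, -0.1]
width: 85.5
gripper_force: 0.0
```

```bash
python3 - <<'E'
from h import *
plan([472.5,-268.7,320],1.75,3)
d=grab('wrist','w1');print(d['R'].round(3).tolist(),d['t'],d['vertical_fov'],d['cx'],d['cy'])
E
```

```text
at [ 472.9 -269.   324.2] [-3.141 -0.     1.754] F [ 0.3 -0.9 -0.1] w 85.5 t 1.35
[1, 0.0002, -0.0002, 0.0028, -0.0, -0.0, 0.0007]
[1, 0.0002, -0.0002, 0.0028, -0.0, -0.0, 0.0007]
[1, 0.0002, -0.0002, 0.0028, -0.0, -0.0, 0.0007]
[[0.983, 0.183, -0.0], [0.173, -0.933, 0.315], [0.057, -0.31, -0.949]] [-415.74596624 -348.91740881  193.96814308] 65.70646984690485 250.1500520756998 187.45248413293163
```

View pics/w1.png

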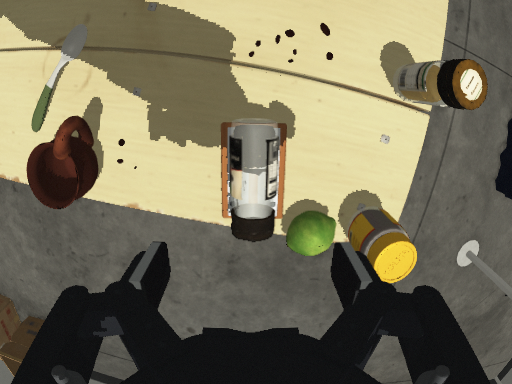

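The wrist view shows the jar upright in the image: base at (252,121), cap end at (252,238), sides at columns 229 and 277. I'll convert these via the fisheye model.

```bash
cat >> h.py <<'E'
def fray(d,u,v):
    f=192/np.tan(np.radians(float(d['vertical_fov']))/2); a=np.array([u-d['cx'],v-d['cy']]);r=np.hypot(*a)
    c=np.r_[a/r*np.sin(r/f),np.cos(r/f)]; return -d['R'].T@d['t'], d['R'].T@c
def fpt(d,u,v,z):
    c,r=fray(d,u,v); return c+r*(z-c[2])/r[2]
def fworld(d):
    f=192/np.tan(np.radians(float(d['vertical_fov']))/2); z=d['depth'];v,u=np.mgrid[:384,:512];x=u-d['cx'];y=v-d['cy'];r=np.hypot(x,y)+1e-9
    t=np.tan(r/f)/r; W=(np.stack([x*t*z,y*t*z,z],-1)-d['t'])@d['R']; W[z==0]=np.nan; return W
E
python3 - <<'E'
from h import *
d=dict(np.load('pics/w1.npz'));W=fworld(d)
print('rest/table z',W[60,250],W[190,224])
s=W[110:245,222:284].reshape(-1,3);s=s[s[:,2]>45];
for z0 in(45,54):
    q=s[s[:,2]>z0];m=np.median(q,0);q0=q[:,:2]-q[:,:2].mean(0);v=np.linalg.svd(q0,full_matrices=False)[2][0]
    if v[1]<0:v=-v
    n=np.array([-v[1],v[0]]);e=np.percentile(q[:,:2]@v,[1,99]);w=np.percentile(q[:,:2]@n,[1,99])
    print(len(q),'zmax',np.percentile(q[:,2],98),'ang',np.arctan2(v[1],v[0]),'base',v*e[1]+n*w.mean(),'cap',v*e[0]+n*w.mean(),np.diff(e),np.diff(w))
for u,v,z in((252,121,50),(252,240,38),(229,180,42),(278,180,42),(221,190,8),(287,190,8)):print(u,v,fpt(d,u,v,z).round(1))
E
```

```text
rest/table z [ 4.52111175e+02 -1.58209505e+02  1.70876471e-01] [ 449.75269708 -290.10824528    8.91231262]
5250 zmax 61.06469004125541 ang 1.742250051078485 base [ 465.87692916 -212.62334161] cap [ 483.34649914 -313.51384685] [102.39179617] [38.60018396]
4168 zmax 61.11471047815949 ang 1.7426562391578357 base [ 465.80549938 -213.01895612] cap [ 483.24366455 -313.48533229] [101.96853606] [30.87370351]
252 121 [ 463.9 -212.6   50. ]
252 240 [ 485.2 -325.8   38. ]
229 180 [ 453.6 -268.4   42. ]
278 180 [ 496.4 -260.4   42. ]
221 190 [ 446.7 -291.     8. ]
287 190 [ 512.9 -278.7    8. ]
```

Emit:
{"fn": "jog_arm", "kwargs": {"steps": [[1,0.005,0.002,0.05,0,0,0.006],[1,0,0,0.07,0,0,0],[1,0,0,0.07,0,0,0],[1,0,0,0.04,0,0,0],[1,0,0,0.02,0,0,0],[1,0,0,0,0,0,0]]}}

```text
clock: 2.15
eef_pos: [472.5, -267.5, 199.3]
tool_rot: [-3.141, -0.001, 1.738]
force: [0.5, -0.3, -0.1]
width: 85.7
gripper_force: 0.0
```

```bash
python3 -c "
from h import *
plan([474,-266,195],1.742,2)"
```

```text
at [ 472.5 -267.5  199.3] [-3.141e+00 -1.000e-03  1.738e+00] F [ 0.5 -0.3 -0.1] w 85.7 t 2.15
[1, 0.0012, 0.0017, 0.0043, -0.0002, -0.0001, -0.0011]
[1, 0.0012, 0.0017, 0.0043, -0.0002, -0.0001, -0.0011]
```

Emit:
{"fn": "jog_arm", "kwargs": {"steps": [[1,0.002,0.003,0.008,0,0,0],[-0.2,0,0,0,0,0,0],[-0.2,0,0,0,0,0,0],[-0.2,0,0,0,0,0,0],[-0.2,0,0,0,0,0,0],[-0.2,0,0,0,0,0,0]]}}

```text
clock: 2.9
eef_pos: [474.6, -266.2, 196.6]
tool_rot: [3.14, 0.001, 1.738]
force: [0.4, 1.3, 5.0]
width: 38.7
gripper_force: 59.9
```

Emit:
{"fn": "jog_arm", "kwargs": {"steps": [[-0.2,0,0,-0.02,0,0,0],[-0.2,0,0,-0.06,0,0,0],[-0.2,0,0,-0.08,0,0,0],[-0.2,0,0,-0.06,0,0,0],[-0.2,0,0,-0.04,0,0,0]]}}

```text
clock: 3.52
eef_pos: [473.8, -266.4, 327.6]
tool_rot: [3.141, 0.001, 1.737]
force: [0.2, 0.1, -0.6]
width: 39.3
gripper_force: 60.5
```

```bash
python3 -c "
from h import *
plan([446.1,81.6,320],1.406,10,-.2)"
```

```text
at [ 473.8 -266.4  327.6] [3.141e+00 1.000e-03 1.737e+00] F [ 0.2  0.1 -0.6] w 39.3 t 3.525
[-0.2, 0.0696, 0.0061, 0.0015, 0.0001, 0.0, 0.0166]
[-0.2, 0.0697, 0.0038, 0.0015, 0.0001, 0.0, 0.0166]
[-0.2, 0.0698, 0.0015, 0.0015, 0.0001, 0.0, 0.0166]
[-0.2, 0.0698, -0.0008, 0.0015, 0.0001, 0.0, 0.0166]
[-0.2, 0.0698, -0.0032, 0.0015, 0.0001, 0.0, 0.0166]
[-0.2, 0.0696, -0.0055, 0.0015, 0.0001, 0.0, 0.0166]
[-0.2, 0.0694, -0.0078, 0.0015, 0.0001, 0.0, 0.0166]
[-0.2, 0.0691, -0.0101, 0.0015, 0.0001, 0.0, 0.0166]
[-0.2, 0.0687, -0.0124, 0.0015, 0.0001, 0.0, 0.0166]
[-0.2, 0.0683, -0.0146, 0.0015, 0.0001, 0.0, 0.0166]
```

Emit:
{"fn": "jog_arm", "kwargs": {"steps": [[-0.2,0.07,0.006,0,0,0,0.0166],[-0.2,0.07,0.004,0,0,0,0.0166],[-0.2,0.07,0.002,0,0,0,0.0166],[-0.2,0.07,-0.001,0,0,0,0.0166],[-0.2,0.07,-0.003,0,0,0,0.0166],[-0.2,0.07,-0.006,0,0,0,0.0166],[-0.2,0.069,-0.008,0,0,0,0.0166],[-0.2,0.069,-0.01,0,0,0,0.0166],[-0.2,0.068,-0.012,0,0,0,0.0166],[-0.2,0.06,-0.015,0,0,0,0.0166]]}}

```text
clock: 4.78
eef_pos: [445.2, 79.1, 326.1]
tool_rot: [3.142, -0.0, 1.405]
force: [1.1, -1.2, -0.7]
width: 39.0
gripper_force: 60.5
```

```bash
python3 - <<'E'
from h import *
plan([446.1,81.6,320],1.406,2,-.2)
grab('wrist','w2')
E
```

```text
at [445.2  79.1 326.1] [ 3.142 -0.     1.405] F [ 1.1 -1.2 -0.7] w 39.0 t 4.775
[-0.2, 0.0026, 0.0005, 0.0061, 0.0, -0.0, -0.0002]
[-0.2, 0.0026, 0.0005, 0.0061, 0.0, -0.0, -0.0002]
```

View pics/w2.png

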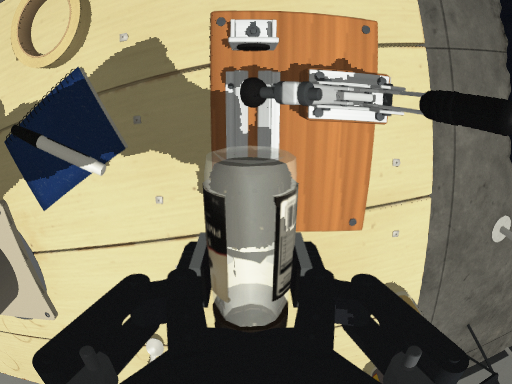

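Wrist view: jar held, base away from the gripper (rows 150–190). Rails' far end is at row 72, columns 227–280. The stop spans columns 229–278, with its face at row ~46, and the pad is at (254,92).

```bash
python3 - <<'E'
from h import *
d=dict(np.load('pics/w2.npz'));W=fworld(d)
O=np.array([452.2,118.1]);th=1.406;ex=np.array([np.cos(th),np.sin(th)]);ey=np.array([-ex[1],ex[0]])
lo=lambda w:np.r_[(w[:2]-O)@ex,(w[:2]-O)@ey,w[2]].round(1)
for n,u,v,z in(('railendL',227,71,29),('railendR',280,71,29),('railL',227,110,29),('railR',280,110,29),('stopL top',229,45,46),('stopR top',278,45,46),('bc1',211,11,12),('bc2',376,20,12),('bc3',361,231,12),('bcL',211,190,12)):
    print(n,lo(fpt(d,u,v,z)))
L=np.concatenate([((W[...,:2]-O)@ex)[...,None],((W[...,:2]-O)@ey)[...,None],W[...,2:]],-1)
def st(n,m): q=L[m];print(n,len(q),np.percentile(q,[2,50,98],axis=0).round(1).tolist())
R=np.zeros(W.shape[:2],bool);R[:125]=1
st('rails',R&(abs(L[...,1])<32)&(L[...,0]<66)&(L[...,2]>24)&(L[...,2]<34))
st('stop',R&(abs(L[...,1])<32)&(L[...,0]>62)&(L[...,2]>38)&(L[...,2]<60))
st('pad',R&(abs(L[...,1])<14)&(L[...,2]>80)&(L[...,0]<66))
st('riser',R&(L[...,1]<-30)&(L[...,1]>-125)&(L[...,2]>75)&(L[...,2]<112))
m=np.zeros(W.shape[:2],bool);m[140:300,195:305]=1
st('jar',m&(L[...,2]>150));
for u,v in((253,44),(253,48),(253,51)):print(L[v,u].round(1))
E
```

```text
railendL [60.4 20.6 29. ]
railendR [ 60.5 -26.   29. ]
railL [25.3 20.9 29. ]
railR [ 25.4 -26.3  29. ]
stopL top [81.4 17.6 46. ]
stopR top [ 81.5 -22.6  46. ]
bc1 [121.7  37.   12. ]
bc2 [ 121.6 -124.4   12. ]
bc3 [-104.6 -123.8   12. ]
bcL [-55.7  40.1  12. ]
rails 1011 [[12.6, -18.4, 24.2], [30.6, 5.0, 27.3], [60.4, 14.7, 29.7]]
stop 579 [[78.6, -20.7, 39.0], [81.9, -2.0, 56.9], [86.0, 16.3, 59.5]]
pad 764 [[33.3, -13.5, 111.2], [41.3, -2.6, 116.9], [49.9, 5.8, 126.4]]
riser 1970 [[31.1, -101.1, 80.6], [41.0, -75.1, 95.4], [50.7, -45.2, 109.8]]
jar 15036 [[-47.6, -21.0, 160.0], [-13.1, 0.4, 187.4], [15.1, 22.1, 193.0]]
[80.4 -2.  56. ]
[78.8 -2.1 44.5]
[80.7 -2.4 11.9]
```

```bash
python3 -c "
from h import *
plan([447.6,78.3,208],1.406,6,-.2)"
```

```text
at [444.7  83.3 326.3] [ 3.141 -0.004  1.409] F [-0.2  5.  -0.8] w 39.0 t 4.825
[-0.2, -0.0016, 0.0012, 0.0394, 0.0, -0.0003, 0.0003]
[-0.2, -0.0016, 0.0012, 0.0394, 0.0, -0.0003, 0.0003]
[-0.2, -0.0016, 0.0012, 0.0394, 0.0, -0.0003, 0.0003]
[-0.2, -0.0016, 0.0012, 0.0394, 0.0, -0.0003, 0.0003]
[-0.2, -0.0015, 0.0012, 0.0394, 0.0, -0.0003, 0.0003]
[-0.2, -0.0015, 0.0012, 0.0394, 0.0, -0.0003, 0.0003]
```

Emit:
{"fn": "jog_arm", "kwargs": {"steps": [[-0.2,-0.004,0.003,0.02,0,0,0],[-0.2,-0.005,0.004,0.05,0,0,0],[-0.2,0,0,0.06,0,0,0],[-0.2,0,0,0.05,0,0,0],[-0.2,0,0,0.035,0,0,0],[-0.2,0,0,0.015,0,0,0],[-0.2,0,0,0,0,0,0],[-0.2,0,0,0,0,0,0]]}}

```text
clock: 5.82
eef_pos: [448.6, 72.6, 211.2]
tool_rot: [3.141, -0.0, 1.405]
force: [-0.3, 0.3, -0.8]
width: 38.9
gripper_force: 60.5
```

```bash
python3 -c "
from h import *
plan([447.6,78.3,201],1.406,2,-.2)"
```

```text
at [448.6  72.6 211.2] [ 3.141 -0.     1.405] F [-0.3  0.3 -0.8] w 38.9 t 5.825
[-0.2, 0.0055, -0.0019, 0.0102, 0.0002, -0.0001, -0.0002]
[-0.2, 0.0055, -0.0019, 0.0102, 0.0002, -0.0001, -0.0002]
```

Emit:
{"fn": "jog_arm", "kwargs": {"steps": [[-0.2,0.004,-0.003,0.008,0,0,0],[-0.2,0,0,0.006,0,0,0],[-0.2,0,0,0.002,0,0,0],[-0.2,0,0,0,0,0,0]]}}

```text
clock: 6.32
eef_pos: [447.3, 75.0, 203.1]
tool_rot: [3.141, -0.0, 1.406]
force: [0.5, 0.0, -0.2]
width: 38.9
gripper_force: 60.5
```

Emit:
{"fn": "jog_arm", "kwargs": {"steps": [[-0.2,0,0,0.002,0,0,0],[-0.2,0,0,0.002,0,0,0],[-0.2,0,0,0,0,0,0]]}}

```text
clock: 6.7
eef_pos: [447.2, 75.2, 201.0]
tool_rot: [3.141, -0.0, 1.406]
force: [-0.2, -0.2, 3.8]
width: 39.1
gripper_force: 60.9
```

Emit:
{"fn": "jog_arm", "kwargs": {"steps": [[0.1,0,0,0,0,0,0],[0.3,0,0,0,0,0,0],[0.5,0,0,0,0,0,0],[0.6,0,0,0,0,0,0],[0.6,0,0,-0.02,0,0,0],[0.6,0,0,-0.06,0,0,0],[0.6,0,0,-0.08,0,0,0],[0.6,0,0,-0.08,0,0,0],[0.6,0,0,0,0,0,0]]}}

```text
clock: 7.82
eef_pos: [448.0, 75.3, 323.8]
tool_rot: [3.135, -0.002, 1.405]
force: [0.3, 0.1, -0.5]
width: 68.2
gripper_force: 0.0
```

```bash
python3 - <<'E'
from h import *
s=read_state();print(s['eef_pos'],s['width'])
d=grab('wrist','w3');W=fworld(d)
O=np.array([454.2,117.8]);th=1.406;ex=np.array([np.cos(th),np.sin(th)]);ey=np.array([-ex[1],ex[0]])
L=np.concatenate([((W[...,:2]-O)@ex)[...,None],((W[...,:2]-O)@ey)[...,None],W[...,2:]],-1)
m=np.zeros(W.shape[:2],bool);m[:270]=1
q=L[m&(abs(L[...,1])<25)&(L[...,2]>58)&(L[...,2]<75)&(L[...,0]<30)]
print(len(q),np.percentile(q,[1,50,99],axis=0).round(1).tolist(),np.polyfit(q[:,0],q[:,1],1),np.polyfit(q[:,0],q[:,2],1))
E
```

```text
[447.97447155  75.27478094 323.76100519] 68.20623442497472
4277 [[-91.3, -15.1, 58.2], [-34.2, 0.2, 62.7], [11.0, 15.8, 65.3]] [-0.00486995  0.17953295] [-5.74514587e-04  6.23062094e+01]
```

View pics/w3.png

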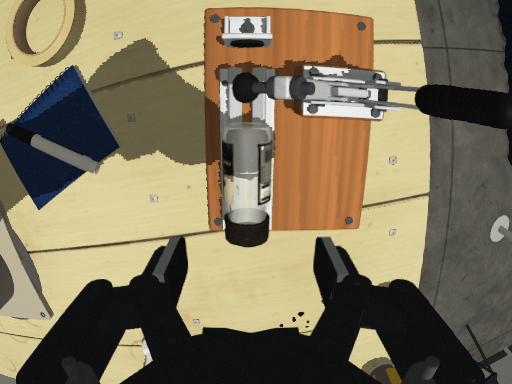

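The jar lies in the rails parallel to them: cap end (247,240), base (247,125). Next I close the fingers, go behind the cap and descend.

Emit:
{"fn": "jog_arm", "kwargs": {"steps": [[0,-0.06,0,0,0,0,0],[-0.5,-0.06,0,0,0,0,0],[-1,-0.045,0,0,0,0,0],[-1,0,0,0.05,0,0,0],[-1,0,0,0.07,0,0,0],[-1,0,0,0.06,0,0,0],[-1,0,0,0.035,0,0,0],[-1,0,0,0.01,0,0,0],[-1,0,0,0,0,0,0]]}}

```text
clock: 9.0
eef_pos: [432.9, -6.2, 207.1]
tool_rot: [-3.139, 0.0, 1.407]
force: [-0.4, -0.2, -0.6]
width: -0.2
gripper_force: 0.0
```

```bash
cat >> h.py <<'E'
O=np.array([454.2,117.8]);th=1.406;ex=np.array([np.cos(th),np.sin(th)]);ey=np.array([-ex[1],ex[0]])
def loc():
    s=read_state();p=np.array(s['eef_pos']);f=np.array(s['force']);print('loc',((p[:2]-O)@ex).round(2),((p[:2]-O)@ey).round(2),p[2].round(2),'F',(f[:2]@ex).round(2),(f[:2]@ey).round(2),f[2].round(2),'w',round(s['width'],1),np.round(s['tool_rot'],3),s['clock'])
E
python3 -c "
from h import *
loc()"
```

```text
loc -125.8 0.7 207.1 F -0.24 0.37 -0.65 w -0.2 [-3.139  0.     1.407] 9.0
```

Emit:
{"fn": "jog_arm", "kwargs": {"steps": [[-1,0.012,0,0,0,0,0],[-1,0.012,0,0,0,0,0],[-1,0.012,0,0,0,0,0],[-1,0.012,0,0,0,0,0],[-1,0.012,0,0,0,0,0],[-1,0.012,0,0,0,0,0],[-1,0.012,0,0,0,0,0],[-1,0.012,0,0,0,0,0]]}}

```text
clock: 10.0
eef_pos: [441.6, 41.6, 208.2]
tool_rot: [3.141, -0.0, 1.406]
force: [0.4, -1.1, 0.9]
width: 0.3
gripper_force: 0.8
```

```bash
python3 - <<'E'
from h import *
loc()
d=grab('wrist','w4');W=fworld(d)
L=np.concatenate([((W[...,:2]-O)@ex)[...,None],((W[...,:2]-O)@ey)[...,None],W[...,2:]],-1)
m=np.zeros(W.shape[:2],bool);m[:270]=1
q=L[m&(abs(L[...,1])<25)&(L[...,2]>58)&(L[...,2]<75)&(L[...,0]<70)]
print(len(q),np.percentile(q,[1,50,99],axis=0).round(1).tolist(),np.polyfit(q[:,0],q[:,1],1),np.polyfit(q[:,0],q[:,2],1))
E
```

```text
loc -77.27 -0.1 208.21 F -1.02 -0.59 0.93 w 0.3 [ 3.141 -0.     1.406] 10.0
18599 [[-70.3, -14.8, 58.2], [-10.4, 0.5, 62.8], [36.2, 15.9, 70.6]] [-0.00524848  0.38949003] [-8.82701283e-03  6.24835567e+01]
```

Emit:
{"fn": "jog_arm", "kwargs": {"steps": [[-1,0.012,0,0,0,0,0],[-1,0.012,0,0,0,0,0],[-1,0.012,0,0,0,0,0],[-1,0.01,0,0,0,0,0],[-1,0.006,0,0,0,0,0],[-1,0.004,0,0,0,0,0],[-1,0,0,0,0,0,0]]}}

```text
clock: 10.92
eef_pos: [446.1, 68.9, 208.2]
tool_rot: [3.142, -0.0, 1.406]
force: [-0.8, -1.4, 0.1]
width: 0.0
gripper_force: 0.0
```

```bash
python3 -c "
from h import *
loc()"
```

```text
loc -49.53 0.0 208.21 F -1.52 0.6 0.11 w 0.0 [ 3.142 -0.     1.406] 10.925
```

Emit:
{"fn": "jog_arm", "kwargs": {"steps": [[-1,0.005,0,0,0,0,0],[-1,0.005,0,0,0,0,0],[-1,0.005,0,0,0,0,0],[-1,0.004,0,0,0,0,0],[-1,0,0,0,0,0,0]]}}

```text
clock: 11.55
eef_pos: [447.7, 78.5, 208.3]
tool_rot: [3.141, -0.001, 1.406]
force: [-0.3, -0.3, 0.2]
width: -0.1
gripper_force: 0.0
```

```bash
python3 -c "
from h import *
loc()"
```

```text
loc -39.86 -0.04 208.25 F -0.38 0.25 0.2 w -0.1 [ 3.141e+00 -1.000e-03  1.406e+00] 11.55
```

Emit:
{"fn": "jog_arm", "kwargs": {"steps": [[-1,0.002,0,0,0,0,0],[-1,0.002,0,0,0,0,0],[-1,0.002,0,0,0,0,0],[-1,0,0,0,0,0,0]]}}

```text
clock: 12.05
eef_pos: [448.1, 81.1, 208.2]
tool_rot: [3.142, 0.0, 1.406]
force: [0.4, -0.7, 0.8]
width: 0.0
gripper_force: 0.5
```

```bash
python3 -c "
from h import *
loc()"
```

```text
loc -37.22 -0.04 208.24 F -0.6 -0.51 0.83 w 0.0 [3.142 0.    1.406] 12.05
```

Emit:
{"fn": "jog_arm", "kwargs": {"steps": [[-1,0.002,0,0,0,0,0],[-1,0.002,0,0,0,0,0],[-1,0,0,0,0,0,0]]}}

```text
clock: 12.42
eef_pos: [448.3, 81.6, 208.2]
tool_rot: [-3.141, 0.003, 1.404]
force: [-0.1, -6.2, 1.9]
width: -0.1
gripper_force: 2.8
```

```bash
python3 -c "
from h import *
loc()"
```

```text
loc -36.68 -0.11 208.25 F -6.18 -0.9 1.86 w -0.1 [-3.141e+00  3.000e-03  1.404e+00] 12.425
```

Emit:
{"fn": "jog_arm", "kwargs": {"steps": [[-1,0.0008,0,0,0,0,0],[-1,0,0,0,0,0,0],[-1,0,0,0,0,0,0],[-1,0,0,0,0,0,0]]}}

```text
clock: 12.92
eef_pos: [448.3, 81.7, 208.2]
tool_rot: [-3.141, 0.004, 1.404]
force: [-0.5, -6.5, 2.0]
width: 0.2
gripper_force: 3.2
```

```bash
python3 -c "
from h import *
loc()"
```

```text
loc -36.61 -0.11 208.25 F -6.45 -0.61 1.99 w 0.2 [-3.141  0.004  1.404] 12.925
```

Emit:
{"fn": "jog_arm", "kwargs": {"steps": [[-1,0.001,0,0,0,0,0],[-1,0.0005,0,0,0,0,0],[-1,0,0,0,0,0,0],[-1,0,0,0,0,0,0]]}}

```text
clock: 13.42
eef_pos: [448.4, 81.9, 208.2]
tool_rot: [-3.141, 0.005, 1.403]
force: [1.2, -7.9, 3.2]
width: -0.1
gripper_force: 3.9
```

```bash
python3 -c "
from h import *
loc()"
```

```text
loc -36.4 -0.13 208.24 F -7.63 -2.49 3.24 w -0.1 [-3.141  0.005  1.403] 13.425
```

Emit:
{"fn": "jog_arm", "kwargs": {"steps": [[-1,-0.005,0,0,0,0,0],[-1,-0.015,0,0,0,0,0],[-1,-0.03,0,0,0,0,0],[-1,-0.02,0,-0.04,0,0,0],[-1,0,0,-0.09,0,0,0],[-1,0,0,-0.1,0,0,0],[-1,0,0,-0.1,0,0,0],[-1,0,0,-0.06,0,0,0],[-1,0,0,-0.01,0,0,0]]}}

```text
clock: 14.55
eef_pos: [443.1, 49.0, 409.9]
tool_rot: [3.137, -0.0, 1.405]
force: [-0.5, -0.0, -0.6]
width: -0.1
gripper_force: 0.0
```

```bash
python3 - <<'E'
from h import *
loc()
d=grab('wrist','w5');W=fworld(d)
L=np.concatenate([((W[...,:2]-O)@ex)[...,None],((W[...,:2]-O)@ey)[...,None],W[...,2:]],-1)
def st(n,m): q=L[m];print(n,len(q),np.percentile(q,[2,50,98],axis=0).round(1).tolist());return q
q=st('handle',(abs(L[...,0]-40)<25)&(L[...,1]<-105)&(L[...,1]>-160)&(L[...,2]>135)&(L[...,2]<215))
print(np.polyfit(q[:,2],q[:,1],1))
st('clamp',(abs(L[...,0]-40)<25)&(L[...,1]<-30)&(L[...,1]>-105)&(L[...,2]>112))
q=st('jar',(abs(L[...,1])<25)&(L[...,2]>55)&(L[...,2]<70)&(L[...,0]<76)&(L[...,0]>-60))
p=O+ex*40+ey*(-80);plan([p[0],p[1],400],1.406,4,-1)
E
```

```text
loc -69.68 -0.37 409.88 F -0.12 0.46 -0.62 w -0.1 [ 3.137 -0.     1.405] 14.55
handle 1088 [[31.7, -125.5, 151.8], [39.3, -112.9, 182.0], [48.9, -105.4, 195.1]]
[ -0.36408964 -48.21370822]
clamp 596 [[32.9, -104.8, 112.6], [39.7, -99.5, 140.2], [47.5, -30.5, 161.0]]
jar 2600 [[-24.7, -16.8, 55.5], [20.0, 0.2, 62.1], [73.9, 17.0, 65.2]]
at [442.9  48.9 409.2] [3.139 0.    1.405] F [ 0.6 -0.5  0.2] w 0.1 t 14.6
[-1, 0.055, 0.0398, 0.0047, 0.0003, 0.0, -0.0002]
[-1, 0.0549, 0.0399, 0.0046, 0.0003, 0.0, -0.0002]
[-1, 0.0549, 0.0399, 0.0046, 0.0003, 0.0, -0.0002]
[-1, 0.0549, 0.0399, 0.0046, 0.0003, 0.0, -0.0002]
```

View pics/w5.png

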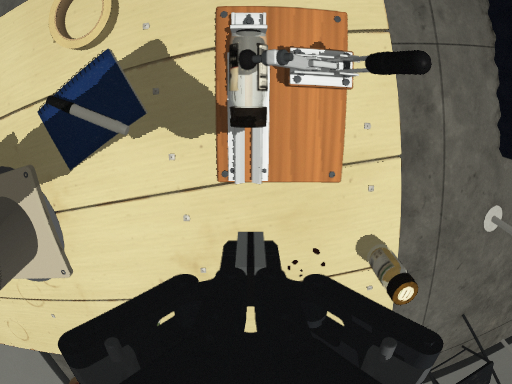

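The jar's base sits against the stop at (248,28), the handle is at (397,62), and the pad is over the jar. Moving to the rail side of the handle.

Emit:
{"fn": "jog_arm", "kwargs": {"steps": [[-1,0.04,0.03,0,0,0,0],[-1,0.055,0.04,0,0,0,0],[-1,0.055,0.04,0,0,0,0],[-1,0.05,0.03,0,0,0,0],[-1,0.02,0.01,0,0,0,0],[-1,0,0,0.04,0,0,0],[-1,0,0,0.05,0,0,0],[-1,0,0,0.03,0,0,0],[-1,0,0,0,0,0,0]]}}

```text
clock: 15.72
eef_pos: [534.3, 145.1, 346.9]
tool_rot: [-3.139, 0.002, 1.406]
force: [0.6, 0.6, 0.3]
width: 0.2
gripper_force: 0.0
```

```bash
python3 -c "
from h import *
loc()"
```

```text
loc 40.12 -74.54 346.89 F 0.72 -0.5 0.31 w 0.2 [-3.139e+00  2.000e-03  1.406e+00] 15.725
```

Emit:
{"fn": "jog_arm", "kwargs": {"steps": [[-1,0,0.01,0,0,0,0],[-1,0,0.01,0,0,0,0],[-1,0,0.01,0,0,0,0],[-1,0,0.006,0,0,0,0],[-1,0,0.006,0,0,0,0],[-1,0,0.006,0,0,0,0],[-1,0,0.006,0,0,0,0],[-1,0,0.006,0,0,0,0]]}}

```text
clock: 16.73
eef_pos: [564.4, 140.9, 348.0]
tool_rot: [-3.141, 0.0, 1.406]
force: [-0.2, -0.2, 0.0]
width: 0.0
gripper_force: 0.5
```

```bash
python3 -c "
from h import *
loc()"
```

```text
loc 40.88 -104.92 348.04 F -0.24 0.19 0.04 w 0.0 [-3.141  0.     1.406] 16.725
```

Emit:
{"fn": "jog_arm", "kwargs": {"steps": [[-1,0,0.008,0.002,0,0,0],[-1,0,0.008,0.003,0,0,0],[-1,0,0.008,0.003,0,0,0],[-1,0,0.008,0.004,0,0,0],[-1,0,0.008,0.004,0,0,0],[-1,0,0.007,0.004,0,0,0],[-1,0,0,0,0,0,0]]}}

```text
clock: 17.6
eef_pos: [588.2, 136.9, 338.1]
tool_rot: [3.141, -0.0, 1.405]
force: [-0.4, 0.6, 0.6]
width: 0.0
gripper_force: 0.0
```

```bash
python3 - <<'E'
from h import *
loc()
d=grab('wrist','w6');W=fworld(d)
L=np.concatenate([((W[...,:2]-O)@ex)[...,None],((W[...,:2]-O)@ey)[...,None],W[...,2:]],-1)
m=(abs(L[...,0]-40)<14)&(L[...,1]<-105)&(L[...,1]>-210)&(L[...,2]>112)&(L[...,2]<200)&(np.nan_to_num(d['pixels'].max(-1))<90)
q=L[m];print(len(q),np.percentile(q,[2,50,98],axis=0).round(1).tolist())
E
```

```text
loc 40.85 -129.0 338.07 F 0.49 0.44 0.64 w 0.0 [ 3.141 -0.     1.405] 17.6
3035 [[37.3, -157.1, 133.9], [47.6, -136.5, 174.1], [52.0, -114.6, 196.5]]
```

View pics/w6.png

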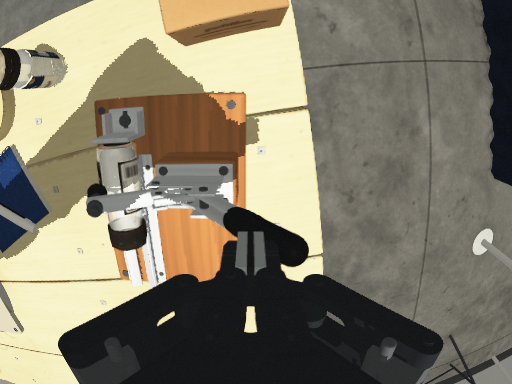

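The fingers (250,250) are against the black grip (265,235), and the handle has swung partly over. Continuing along the arc.

Emit:
{"fn": "jog_arm", "kwargs": {"steps": [[-1,0,0.006,0.004,0,0,0],[-1,0,0.0055,0.0045,0,0,0],[-1,0,0.0055,0.005,0,0,0],[-1,0,0.005,0.005,0,0,0],[-1,0,0.005,0.005,0,0,0],[-1,0,0,0,0,0,0]]}}

```text
clock: 18.4
eef_pos: [601.1, 134.7, 326.1]
tool_rot: [-3.141, 0.0, 1.406]
force: [-0.0, 0.3, -0.3]
width: 0.0
gripper_force: 0.0
```

```bash
python3 -c "
from h import *
loc()"
```

```text
loc 40.73 -142.16 326.09 F 0.3 0.05 -0.28 w 0.0 [-3.141  0.     1.406] 18.4
```

Emit:
{"fn": "jog_arm", "kwargs": {"steps": [[-1,0,0.004,0.0045,0,0,0],[-1,0,0.004,0.005,0,0,0],[-1,0,0.004,0.005,0,0,0],[-1,0,0,0,0,0,0]]}}

```text
clock: 18.9
eef_pos: [606.9, 133.8, 319.4]
tool_rot: [-3.141, 0.0, 1.406]
force: [-1.7, -1.4, 5.5]
width: 0.2
gripper_force: 2.4
```

```bash
python3 -c "
from h import *
loc()"
```

```text
loc 40.84 -148.02 319.4 F -1.66 1.41 5.52 w 0.2 [-3.141  0.     1.406] 18.9
```

Emit:
{"fn": "jog_arm", "kwargs": {"steps": [[-1,0,0.003,0.004,0,0,0],[-1,0,0.003,0.004,0,0,0],[-1,0,0,0,0,0,0]]}}

```text
clock: 19.27
eef_pos: [609.8, 133.4, 315.7]
tool_rot: [-3.141, 0.0, 1.406]
force: [-3.1, -1.3, 6.3]
width: 0.4
gripper_force: 3.6
```

```bash
python3 -c "
from h import *
loc()"
```

```text
loc 40.88 -150.9 315.69 F -1.79 2.8 6.31 w 0.4 [-3.141  0.     1.406] 19.275
```

Emit:
{"fn": "jog_arm", "kwargs": {"steps": [[-1,0,0.002,0.004,0,0,0],[-1,0,0.002,0.004,0,0,0],[-1,0,0,0,0,0,0]]}}

```text
clock: 19.65
eef_pos: [612.0, 133.0, 312.0]
tool_rot: [3.141, 0.0, 1.406]
force: [-2.6, -1.1, 7.4]
width: -0.2
gripper_force: 4.0
```

```bash
python3 -c "
from h import *
loc()"
```

```text
loc 40.86 -153.2 312.03 F -1.55 2.43 7.38 w -0.2 [3.141 0.    1.406] 19.65
```

Emit:
{"fn": "jog_arm", "kwargs": {"steps": [[-1,0,0.002,0.004,0,0,0],[-1,0,0.0015,0.004,0,0,0],[-1,0,0,0,0,0,0]]}}

```text
clock: 20.02
eef_pos: [614.1, 132.6, 308.2]
tool_rot: [3.14, 0.0, 1.405]
force: [-1.4, -1.9, 7.6]
width: -0.0
gripper_force: 3.7
```

```bash
python3 -c "
from h import *
loc()"
```

```text
loc 40.78 -155.32 308.16 F -2.11 1.08 7.59 w -0.0 [3.14  0.    1.405] 20.025
```

Near the peak (about 8 N); continuing.

Emit:
{"fn": "jog_arm", "kwargs": {"steps": [[-1,0,0.0015,0.004,0,0,0],[-1,0,0.0015,0.004,0,0,0],[-1,0,0,0,0,0,0]]}}

```text
clock: 20.4
eef_pos: [616.0, 132.1, 304.1]
tool_rot: [3.139, -0.0, 1.405]
force: [-1.3, -1.4, 6.0]
width: -0.4
gripper_force: 2.9
```

```bash
python3 -c "
from h import *
loc()"
```

```text
loc 40.69 -157.24 304.08 F -1.55 1.02 6.03 w -0.4 [ 3.139 -0.     1.405] 20.4
```

Falling. Continuing gently.

Emit:
{"fn": "jog_arm", "kwargs": {"steps": [[-1,0,0.001,0.004,0,0,0],[-1,0,0.001,0.004,0,0,0],[-1,0,0,0,0,0,0]]}}

```text
clock: 20.78
eef_pos: [617.1, 132.1, 299.7]
tool_rot: [3.139, -0.001, 1.405]
force: [1.8, -0.7, 3.5]
width: -0.2
gripper_force: 1.5
```

```bash
python3 -c "
from h import *
loc()"
```

```text
loc 40.8 -158.31 299.71 F -0.39 -1.92 3.45 w -0.2 [ 3.139e+00 -1.000e-03  1.405e+00] 20.775
```

Emit:
{"fn": "jog_arm", "kwargs": {"steps": [[-1,0,0.001,0.003,0,0,0],[-1,0,0.0005,0.003,0,0,0],[-1,0,0,0,0,0,0]]}}

```text
clock: 21.15
eef_pos: [616.1, 132.2, 295.3]
tool_rot: [-3.139, 0.001, 1.406]
force: [-0.5, 0.9, -0.1]
width: -0.1
gripper_force: 0.0
```

```bash
python3 -c "
from h import *
loc()"
```

```text
loc 40.82 -157.37 295.32 F 0.85 0.61 -0.08 w -0.1 [-3.139e+00  1.000e-03  1.406e+00] 21.15
```

The handle snapped home (force dropped to zero). Lifting off, then verifying.

Emit:
{"fn": "jog_arm", "kwargs": {"steps": [[-1,0,0,-0.02,0,0,0],[-1,0,0,-0.06,0,0,0],[-1,0,0,-0.08,0,0,0],[-1,-0.06,0,-0.05,0,0,0],[-1,-0.1,0,-0.01,0,0,0],[-1,-0.1,0,0,0,0,0],[-1,-0.06,0,0,0,0,0],[-1,0,0,0,0,0,0]]}}

```text
clock: 22.15
eef_pos: [590.1, -28.8, 406.5]
tool_rot: [-3.141, 0.002, 1.401]
force: [0.3, 0.2, 0.4]
width: -0.3
gripper_force: 0.0
```

```bash
python3 - <<'E'
from h import *
loc()
d=grab('wrist','w7');W=fworld(d)
L=np.concatenate([((W[...,:2]-O)@ex)[...,None],((W[...,:2]-O)@ey)[...,None],W[...,2:]],-1)
m=(abs(L[...,0]-40)<8)&(L[...,1]<-130)&(L[...,1]>-192)&(L[...,2]>90)&(L[...,2]<200)
q=L[m];print(len(q),np.percentile(q,[2,50,98],axis=0).round(1).tolist());k=np.polyfit(q[:,1],q[:,2],1);print('deg',np.degrees(np.arctan(-k[0])))
q=L[(abs(L[...,1])<25)&(L[...,2]>55)&(L[...,2]<67)&(L[...,0]<30)&(L[...,0]>-60)];print('jar',len(q),np.percentile(q,[1,50,99],axis=0).round(1).tolist())
E
```

```text
loc -122.34 -158.09 406.46 F 0.22 -0.23 0.41 w -0.3 [-3.141e+00  2.000e-03  1.401e+00] 22.15
848 [[32.2, -190.4, 107.7], [36.4, -159.8, 114.5], [42.1, -131.5, 119.0]]
deg 6.047822263202824
jar 1267 [[-26.1, -17.8, 55.2], [2.3, -4.6, 62.2], [29.3, 14.4, 65.6]]
```

View pics/w7.png

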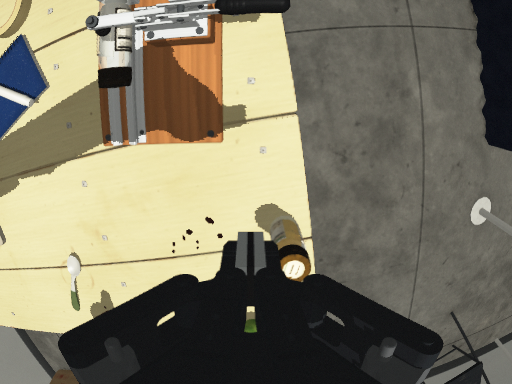

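The handle lies level at about 6–7° (home). The pad is on the jar, and the cap end at -26 mm puts the base at the stop. Handing in.

```bash
python3 -c "
from cell import *
print(finish_job())"
```

```text
the job is handed in; nothing more can be done
None
```

I handed the job in with the jar clamped against the end stop: I pressed it home with about 8 N, and the handle went past its dead point and measured about 6° above level (home is 7°). The standing jars, cup and carton were not touched. The result wasn't reported back, and I didn't measure the pad's force on the jar directly.

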